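# Eject a dial from the twin nest and lay it on the bench block

### The arm

A 7-joint arm with a two-finger parallel gripper is mounted at the origin on a cart in front of the work surface, level with it; the furniture and walls round the work are solid. World frame = base frame: x ahead of the robot, y to its left, z up, the work surface at z = 0. Lengths are in m, angles in rad, forces in N, time in s.
With the tool pointing down it reaches from about 0.35 to 0.9 m from the base axis. Payload 8.1 kg.
Tool frame: the origin (TCP) lies midway between the tips of the shut fingers; the grasp point (between the pads) lies 19 mm behind it (arm.pinch_z is the distance from the TCP to the grasp point, in m); z points along the fingers, y is the direction in which the jaws open and shut (so a half turn about z gives the same grasp; the last joint's range is limited). The gripper opens to 92 mm and grips with 3 to 60 N. Pads are 19 mm wide; open, the fingers measure 130 mm over their backs; the gripper's body (75 mm by 190 mm) begins 47 mm behind the grasp point.
Start: joints at [1.077, 0.434, 0.025, 1.573, -0.012, 1.134, -0.075], TCP at [0.238, -0.578, 0.227] pointing down, gripper open.
Joint ranges: [-2.62, 2.62], [-0.44, 2.09], [-1.27, 1.32], [0.08, 2.57], [-1.32, 4.46], [0.12, 2], [-2.74, 2.74]. Speed limits (rad/s): [2.22, 2.22, 3.01, 3.01, 3.14, 3.14, 3.14].

### API

Orientations are given as a rotation vector (axis times angle).
In Python, from cell import arm, eyes gives the robot as it stands.
- The arm moves only by the tool apply_moves, never from a script. Its argument "targets" is one flat list of numbers, 5 for each row, row after row: the closure, from 0 (fully open) to 1 (shut), then the shift along the tool's x, y, z each as a share of 40 cm, from -1 to 1, then the turn about the tool's z as a share of pi/2 rad, from -1 to 1. A call has 1 to 20 rows; each row shifts and turns the commanded pose from where the row before left it, along the tool's axes as they then stand; what a row does not reach is not made up. A row lasts 1/8 s, in which the tool goes at most 62.5 mm and 10.7 degrees, less where a joint would pass 70% of its speed; a pose out of reach is approached as far as the arm can. A call with a number of a shift or a turn outside -1 to 1 is refused whole. A call with a gripper value outside its range is refused whole. The fingers move at their own pace and stop on an object; "grip_force" is the grip in N (left out, the last holds). Time passes only in rows, so rows that do not move let the fingers close. It gives the time, the measured TCP pose, the force and the opening at its end, in the units of the state.
- arm.observe(): the state, without advancing time (a new reading comes with each control period).
- eyes.get_image(name): name is "side" or "top"; returns the picture (384x512x3 uint8, red, green, blue); there is no depth.
- eyes.camera_params(name): a dict with "camera_matrix" (3x3 intrinsics, pixels), "distortion" ([k1, k2, p1, p2, k3] as OpenCV has them; the pictures are not rectified), "xyz" and "attitude" of the camera in the world. Camera axes: x right, y down, z forward; pixel columns grow to the right and rows downward; lengths in m; the calibration is good to about 2 mm. A picture is of the moment at which its call begins. camera_params takes no time and is no camera call.
- arm.sign_off(): hands the job in, once; it reports no verdict.
The state is a dict: "clock": time; "joints": joint angles; "dq": joint speeds; "joint_efforts": joint torques, N m; "position": TCP position; "ee_rot": TCP orientation; "force": force on the tool from outside, world axes, zero at the start; "ft_torque": the same for the moment, N m; "width": opening from 0.0 (shut) to 1.0 (fully open).
Only numpy, scipy, OpenCV 4.12 (cv2) and the standard library are available. Lean on these libraries where they do the work, as an engineer would, in place of code of your own. Each camera call takes 0.05 s, during which the arm holds its last target.

### The job

One of the two pockets of the aluminium nest holds the brass holder with the white dial. Press the lever in front of that pocket all the way down so that the ejector raises the dial, let go of the lever (it stays down), then take the dial by its rim and set it down, without dropping it, white face up and flat on the middle of the black steel bench block. Leave the brass ring seated in the other pocket, and do not disturb the bench block or anything else that stands around.

Things in the scene. Friction and masses are not known exactly. Their poses are not given: they have to be found in the camera images.
- nest: twin ejector nest, fixed to the workbench: aluminium block 66 mm (x) by 150 mm (y) on a dark base plate 78x166x8 mm. Flat deck 45 mm above the work surface, with two round pockets 42.5 mm across, 6 mm deep, at y = +40 and -40 mm; a lever for each sticks out of the front (-x side). Origin: centre of the underside, on the work surface; x points to the back, away from the levers, z up
- pocket0 (a point): mouth centre of the left (nest +y) pocket, level with the deck, 45 mm above the work surface. It belongs to lever0. A 28 mm ejector plunger in its floor rises up to 15 mm: a part flush in the pocket then stands with its underside 9 mm and its top 15 mm above the deck. Axes as the nest's
- pocket1 (a point): mouth centre of the right (nest -y) pocket, level with the deck, 45 mm above the work surface. It belongs to lever1. A 28 mm ejector plunger in its floor rises up to 15 mm: a part flush in the pocket then stands with its underside 9 mm and its top 15 mm above the deck. Axes as the nest's
- lever0_pad (a point): centre of the upper face of the press pad at the front end of lever0: steel pad 24 mm along the lever, 26 mm wide, 8 mm thick, 94 mm in front of the pocket's centre. It starts 43 mm above the work surface and goes down 18 mm, to 25 mm, when fully pressed. The pivot lies 51 mm behind it, 28 mm above the work surface
- lever1_pad (a point): centre of the upper face of the press pad at the front end of lever1: steel pad 24 mm along the lever, 26 mm wide, 8 mm thick, 94 mm in front of the pocket's centre. It starts 43 mm above the work surface and goes down 18 mm, to 25 mm, when fully pressed. The pivot lies 51 mm behind it, 28 mm above the work surface
- lever0 (a joint): angle of the left lever, rad: 0 = up (part seated), 0.35 = fully pressed down (stop, part raised 15 mm). Needs 4 to 5 N on the pad; stiff, with no spring: it stays where it is left, but more than about 4 N down on the raised part pushes it back
- lever1 (a joint): angle of the right lever, rad: 0 = up (part seated), 0.35 = fully pressed down (stop, part raised 15 mm). Needs 4 to 5 N on the pad; stiff, with no spring: it stays where it is left, but more than about 4 N down on the raised part pushes it back
- dial_center (a point): centre (half-way up) of the dial holder: round brass disc 41 mm across, 6 mm thick, with a white enamel dial on its upper face; 60 g. Starts seated flush in one of the two pockets; z points out of the white face
- bezel: plain flat brass ring, 41 mm across with a 20 mm hole, 6 mm thick, flush in the other pocket; origin at the centre of its underside, 39 mm above the work surface when seated. To be left there
- block_top (a point): centre of the top face of the black steel bench block: 44 mm (x) by 66 mm (y), 22 mm high, 0.42 kg, loose on the side cabinet; z up
- loupe: black watchmaker's eye loupe, 34 mm wide, 30 mm high, stands beside the bench block; a bystander. Origin at the centre of its underside
- mortar: small brown eight-sided mortar, 60 mm wide, 30 mm high, stands left of the nest; a bystander. Origin at the centre of its underside
- slip_stone: small red-brown slip stone, 12x37x9 mm, lies to the right of the nest's levers; a bystander. Origin at the centre of its underside
- tweezers: steel tweezers lying flat, 140 mm long, 12 mm wide, 10 mm high, lie to the left of the nest; a bystander. Origin at the centre of its underside
- bur_stand: small green stepped stand with three cutters, 46x30 mm, 58 mm high, stands left of the nest; a bystander. Origin at the centre of its underside

How it is judged:
On the way, in this order (a step that is already met when the one before it is completed fails the run):
1. the lever of the dial's pocket is down and the dial stands raised on its ejector, not held (((value of joint lever0 above 0.22 rad and horizontal distance between dial_center and pocket0 below 0.012 m) or (value of joint lever1 above 0.22 rad and horizontal distance between dial_center and pocket1 below 0.012 m)) and z of dial_center in the frame of nest between 0.051 and 0.062 m and contact force between the fingers and dial below 0.1 N), for 0.2 s.
2. the dial is gripped and lifted clear of the nest (z of dial_center in the frame of nest above 0.075 m and contact force between the fingers and dial above 1 N), for 0.1 s.
At the end, for the whole second after the job is handed in: The dial lies at rest, white face up and flat (within 0.1 rad), on the bench block, its centre within 12 mm of the centre of the block's top; the block stands flat on the side cabinet; the brass ring is still seated in its pocket (raised less than 3 mm) (horizontal distance between dial_center and block_top below 0.012 m and z of dial_center in the frame of block_top between 0 and 0.006 m and angle between each of dial_center, block_top's own z axis and vertical below 0.1 rad and linear speed of dial below 0.02 m/s and height (world z) of block_top between 0.018 and 0.026 m and z of bezel in the frame of nest below 0.042 m); the robot touches nothing.
It fails at once if the brass ring is raised out of its pocket (by 4 mm or more) (z of bezel in the frame of nest above 0.043 m).
It fails at once if the dial is dropped (falls freely at more than 0.5 m/s, about 13 mm) (linear speed of dial above 0.5 m/s and contact force between the fingers and dial below 0.1 N).
It fails at once if the bench block is shifted by more than 30 mm (distance of block_top from where it was at the start of the episode above 0.03 m).
It fails at once if a bystander is shifted by more than 30 mm (distance of any of loupe, mortar, slip_stone, tweezers, bur_stand from where it was at the start of the episode above 0.03 m).
It also fails if it takes over 48 s, if anything falls off the work surface, if the arm or the gripper's body presses on something with over 40 N, if the wrist force passes 120 N, or if a joint passes its speed limit or range.

## Working session

There is one attempt and no reset: what is moved stays moved. The work goes in short steps, Python scripts to look and compute and a tool call to move; the robot and the scene stay as the last step left them, time stands still between calls to the robot, and variables do not carry over. Pictures are saved under pics/ and viewed, and the job is handed in when it is done.

Besides the shell and the picture viewer there is one more tool, called after "Call:" as a command line: name --argument value ..., lists and objects as JSON in quotes. apply_moves: Moves the arm, as the interface text tells. Its arguments: {"type":"object","properties":{"targets":{"type":"array"},"grip_force":{"type":"number"}},"required":["targets"]}

```bash
mkdir -p pics; ls
python3 - <<'E'
from cell import arm, eyes
import cv2
print(arm.observe(), arm.pinch_z)
for n in("side","top"):
    p=eyes.camera_params(n);print(n,p)
    cv2.imwrite(f"pics/{n}0.png",eyes.get_image(n)[:,:,::-1])
E
```

```text
pics
{'clock': 0.0, 'joints': array([ 1.07742201,  0.43523839,  0.0250036 ,  1.57410397, -0.01158604,
        1.13398303, -0.07509871]), 'dq': array([-1.19390391e-03,  6.79763579e-04, -8.49744418e-04, -6.72588752e-04,
       -5.07739826e-05,  4.52118955e-04,  2.14244799e-04]), 'joint_efforts': array([-3.10181713e-04, -6.67841792e+01,  9.84654464e-01, -3.14451635e+01,
       -6.05817069e-02,  4.27524000e-02,  9.65462914e-05]), 'position': array([ 0.23779691, -0.57744256,  0.2259331 ]), 'ee_rot': array([-3.08035669e+00, -6.09495080e-01,  7.42832406e-04]), 'force': array([-0.57110025,  0.0453454 , -0.56728991]), 'ft_torque': array([-0.01282936, -0.02241554,  0.01792017]), 'width': 1.0029201932770746} 0.0188
side {'camera_matrix': array([[426.64343992,   0.        , 260.14168445],
       [  0.        , 426.64343992, 188.00277806],
       [  0.        ,   0.        ,   1.        ]]), 'distortion': array([-0.07969237,  0.        ,  0.        ,  0.        ,  0.        ]), 'xyz': array([0.21989723, 1.22507445, 0.59555077]), 'attitude': array([-0.2722937 ,  2.54847138, -1.64728389])}
top {'camera_matrix': array([[458.97363623,   0.        , 255.74706501],
       [  0.        , 458.97363623, 190.91509891],
       [  0.        ,   0.        ,   1.        ]]), 'distortion': array([0.00123775, 0.        , 0.        , 0.        , 0.        ]), 'xyz': array([0.3756599 , 0.05106232, 1.39354935]), 'attitude': array([-2.21781108,  2.17475839, -0.09821276])}
```

View pics/top0.png

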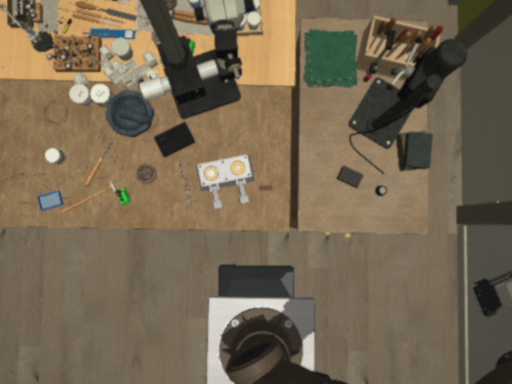

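View pics/side0.png

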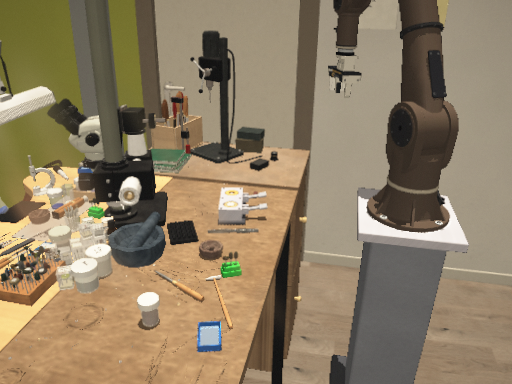

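The top view shows the nest near (225,170) with its levers towards the robot at (217,200) and (243,195). The bench block is near (350,176) and the loupe near (381,190). I'll zoom in on these.

```bash
cat > h.py <<'E'
import numpy as np, cv2
from scipy.spatial.transform import Rotation as R
from cell import arm, eyes
def P(n):
    p=eyes.camera_params(n); return p["camera_matrix"],p["distortion"],p["xyz"],R.from_rotvec(p["attitude"]).as_matrix()
def plane(n,uv,z):
    K,d,t,M=P(n)
    q=cv2.undistortPoints(np.array(uv,float).reshape(-1,1,2),K,d).reshape(-1,2)
    r=np.c_[q,np.ones(len(q))]@M.T
    return t+r*((z-t[2])/r[:,2])[:,None]
def proj(n,X):
    K,d,t,M=P(n)
    X=np.array(X,float).reshape(-1,3)
    return cv2.projectPoints((X-t)@M,np.zeros(3),np.zeros(3),K,d)[0].reshape(-1,2)
E
python3 - <<'E'
from h import *
t=cv2.imread("pics/top0.png");s=cv2.imread("pics/side0.png")
cv2.imwrite("pics/tz.png",cv2.resize(t[145:215,190:275],None,fx=8,fy=8,interpolation=cv2.INTER_CUBIC))
cv2.imwrite("pics/tb.png",cv2.resize(t[155:205,325:400],None,fx=8,fy=8,interpolation=cv2.INTER_CUBIC))
cv2.imwrite("pics/sz.png",cv2.resize(s[140:235,195:295],None,fx=6,fy=6,interpolation=cv2.INTER_CUBIC))
print(plane("top",[[225,170],[350,176],[381,190]],0.03))
E
```

```text
[[ 0.53037737  0.11657302  0.03      ]
 [ 0.52027086 -0.25809869  0.03      ]
 [ 0.48008765 -0.35158299  0.03      ]]
```

View pics/tz.png

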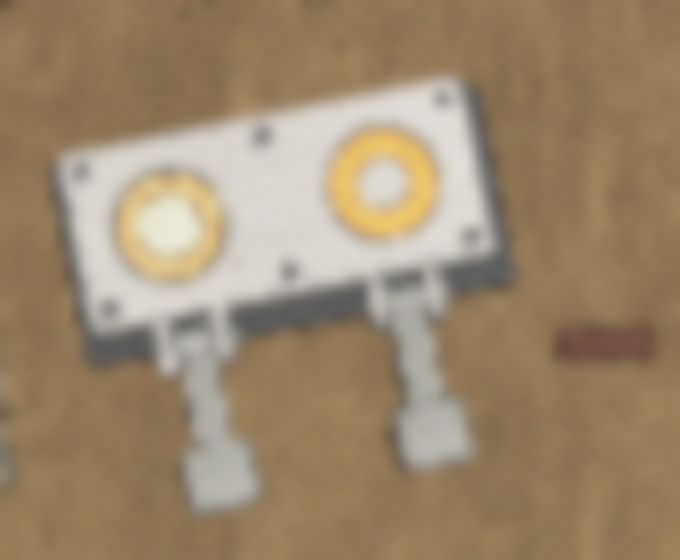

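View pics/tb.png

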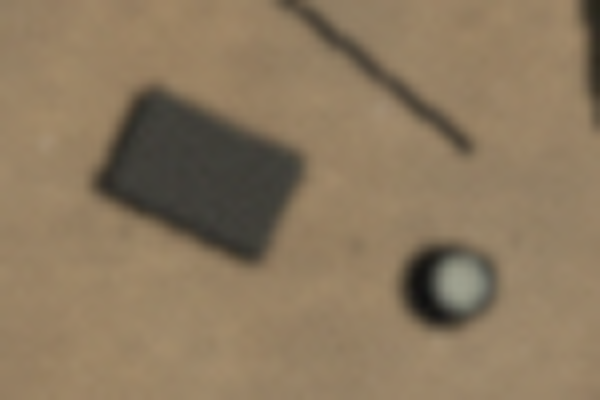

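View pics/sz.png

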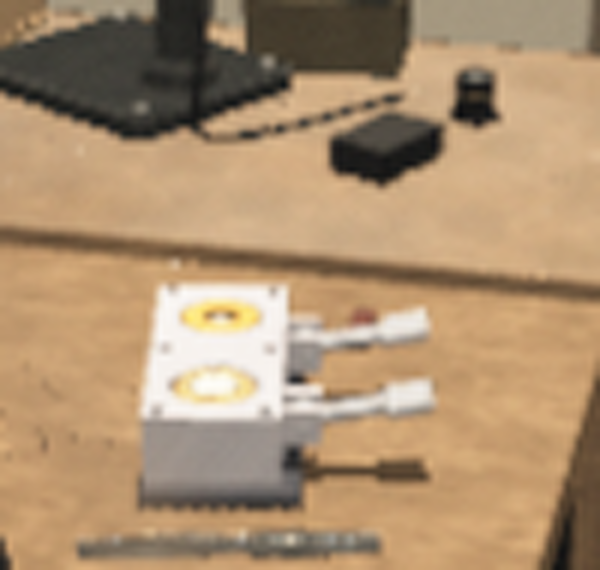

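The left (+y) pocket holds the dial: its cream-white centre is wide, while the right part shows a grey hole of about half its diameter. Now to measure.

Run:
```python
from h import *
for n,box in(("top",(145,215,190,275)),("side",(140,235,195,295))):
    im=cv2.imread(f"pics/{n}0.png");y0,y1,x0,x1=box
    c=cv2.resize(im[y0:y1,x0:x1],None,fx=8,fy=8,interpolation=cv2.INTER_CUBIC)
    b,g,r=[c[:,:,i].astype(int) for i in range(3)]
    hsv=cv2.cvtColor(c,cv2.COLOR_BGR2HSV)
    m=((hsv[:,:,1]>70)&(hsv[:,:,2]>200)).astype(np.uint8)
    for q in cv2.findContours(m,cv2.RETR_EXTERNAL,cv2.CHAIN_APPROX_NONE)[0]:
        if cv2.contourArea(q)>2000:
            (cx,cy),ax,a=cv2.fitEllipse(cv2.convexHull(q))
            uv=[x0+(cx+.5)/8-.5,y0+(cy+.5)/8-.5]
            print(n,"part",uv,np.array(ax)/8,plane(n,[uv],.045))
    m=((hsv[:,:,1]<35)&(hsv[:,:,2]>135)).astype(np.uint8)
    if n=="top":
        for q in cv2.findContours(m,cv2.RETR_EXTERNAL,cv2.CHAIN_APPROX_NONE)[0]:
            if cv2.contourArea(q)>1000: print(cv2.contourArea(q),cv2.boundingRect(q))
# pads top (hand box in zoom px, grey mask)
im=cv2.imread("pics/top0.png");c=cv2.resize(im[145:215,190:275],None,fx=8,fy=8,interpolation=cv2.INTER_CUBIC)
hsv=cv2.cvtColor(c,cv2.COLOR_BGR2HSV)
for X0,X1,Y0,Y1 in((175,270,442,530),(390,485,400,480)):
    m=(hsv[Y0:Y1,X0:X1,1]<55).astype(np.uint8)
    q=max(cv2.findContours(m,0,1)[0],key=cv2.contourArea);rc=cv2.minAreaRect(q)
    cx,cy=rc[0];uv=[190+(cx+X0+.5)/8-.5,145+(cy+Y0+.5)/8-.5]
    print("pad",rc,plane("top",[uv],.043))
# block top / loupe
c=cv2.resize(im[155:205,325:400],None,fx=8,fy=8,interpolation=cv2.INTER_CUBIC);g=cv2.cvtColor(c,cv2.COLOR_BGR2GRAY)
for th in(70,85):
  m=(g<th).astype(np.uint8)
  for q in cv2.findContours(m,0,1)[0]:
    if cv2.contourArea(q)>3000:
        rc=cv2.minAreaRect(q);bp=cv2.boxPoints(rc);uv=np.array([325,155])+(np.vstack([bp,rc[0]])+.5)/8-.5
        print(th,rc,plane("top",uv,.022).round(4)[:,:2].tolist())
s=cv2.imread("pics/side0.png");cv2.imwrite("pics/sb.png",cv2.resize(s[150:175,245:285],None,fx=16,fy=16,interpolation=cv2.INTER_CUBIC))
```

```text
top part [210.8177604675293, 172.7865161895752] [12.73919392 13.2559166 ] [[0.51952892 0.15740056 0.045     ]]
top part [237.4207649230957, 167.43519973754883] [13.81397343 13.84982967] [[0.53707143 0.0793982  0.045     ]]
94857.5 (57, 81, 440, 429)
side part [271.61378479003906, 227.60222625732422] [14.05246639 34.33345795] [[0.375447   0.26864558 0.045     ]]
side part [268.2109680175781, 214.45084381103516] [ 9.78935146 43.34839249] [[0.39749848 0.19882653 0.045     ]]
side part [202.1200075149536, 200.41526794433594] [ 6.91684008 15.22828007] [[0.60219308 0.15770792 0.045     ]]
side part [231.32846069335938, 192.27202606201172] [ 5.24625826 13.37795162] [[0.53383315 0.08278226 0.045     ]]
side part [277.39322662353516, 199.8439483642578] [24.15166855 40.18082809] [[0.38798885 0.10190098 0.045     ]]
side part [220.5926971435547, 197.94855499267578] [29.0105381  58.66301727] [[0.55436335 0.12892634 0.045     ]]
side part [206.6152057647705, 185.5067481994629] [ 6.0770793  18.33972931] [[0.62281538 0.05229636 0.045     ]]
side part [269.6534652709961, 166.8298797607422] [ 38.76113129 140.18737793] [[ 0.45825948 -0.15430793  0.045     ]]
pad ((44.28845977783203, 31.942306518554688), (72.9552001953125, 75.50471496582031), 78.69007110595703) [[0.42852451 0.13716294 0.043     ]]
pad ((42.279998779296875, 31.040008544921875), (71.19641876220703, 76.2052001953125), 79.69515228271484) [[0.44586516 0.05928082 0.043     ]]
70 ((196.89932250976562, 176.0251007080078), (176.64410400390625, 113.28972625732422), 24.990304946899414) [[0.5132, -0.2181], [0.5525, -0.236], [0.5255, -0.2968], [0.4863, -0.2788], [0.5194, -0.2574]]
85 ((197.90269470214844, 175.00506591796875), (184.68438720703125, 120.75384521484375), 25.096250534057617) [[0.513, -0.2165], [0.5549, -0.2356], [0.5265, -0.2992], [0.4847, -0.2799], [0.5197, -0.2578]]
```

View pics/sb.png

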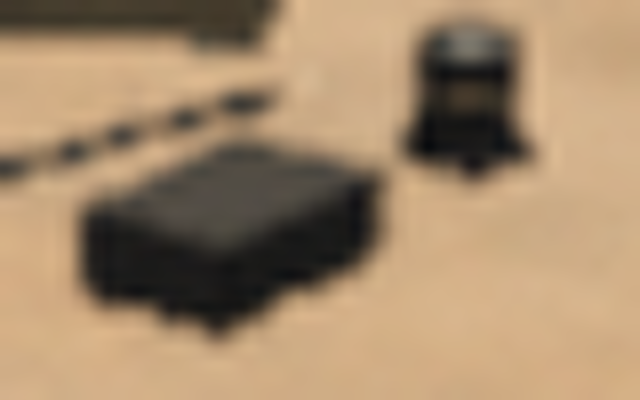

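```bash
cat >> h.py <<'E'
def go(tgt,yaw=None,pos=None,show=1):
    s=arm.observe();M=R.from_rotvec(s["ee_rot"]).as_matrix()
    p=s["position"] if pos is None else np.array(pos)
    d=M.T@(np.array(tgt)-p)/.4
    y=np.arctan2(M[1,0],M[0,0])
    print("shares",d.round(4),"yaw",y.round(4),"zaxis",M[:,2].round(4), "turn",None if yaw is None else round(-(yaw-y)/(np.pi/2),4))
E
python3 - <<'E'
from h import *
z=np.array([95,210,250,145,375,180,220,245]).reshape(4,2);uv=np.array([245,150])+(z+.5)/16-.5
p=plane("side",uv,.022);print(p.round(4),p.mean(0))
print(proj("side",[[.5195,.1574,.045],[.5371,.0794,.045],[.52,-.259,.022]]))
go([.43,-.30,.2],.221)
go([.428,.137,.1],.221,pos=[.43,-.30,.2])
E
```

```text
[[ 0.5459 -0.2364  0.022 ]
 [ 0.5194 -0.2881  0.022 ]
 [ 0.4858 -0.2721  0.022 ]
 [ 0.5128 -0.2214  0.022 ]] [ 0.51596595 -0.25452829  0.022     ]
[[229.40079754 203.32779317]
 [230.58518372 191.71349867]
 [258.45273573 161.18527829]]
shares [ 0.7084 -0.4584  0.0656] yaw 0.3907 zaxis [-7.0e-04  1.3e-03 -1.0e+00] turn 0.1081
shares [ 0.4115 -1.0117  0.2514] yaw 0.3907 zaxis [-7.0e-04  1.3e-03 -1.0e+00] turn 0.1081
```

Call:
apply_moves --targets '[1,0,0,0,0.108]' --grip_force 10

```text
clock: 0.22
position: [0.2378, -0.5776, 0.2262]
ee_rot: [-3.122, -0.342, 0.0]
force: [-0.5, 0.1, 0.2]
width: 0.936
```

Run:
```python
from h import *
go([.43,-.30,.2],.221)
go([.425,.136,.1],.221,pos=[.43,-.30,.2])
```

```text
shares [ 0.6192 -0.5737  0.0661] yaw 0.2179 zaxis [-3.e-04  1.e-03 -1.e+00] turn -0.002
shares [ 0.2235 -1.0667  0.2511] yaw 0.2179 zaxis [-3.e-04  1.e-03 -1.e+00] turn -0.002
```

Call:
apply_moves --targets '[1,0.088,-0.082,0.01,0,1,0.088,-0.082,0.01,0,1,0.088,-0.082,0.01,0,1,0.088,-0.082,0.01,0,1,0.088,-0.082,0.01,0,1,0.088,-0.082,0.01,0,1,0.088,-0.082,0.01,0,1,0.025,-0.118,0.028,0,1,0.025,-0.118,0.028,0,1,0.025,-0.118,0.028,0,1,0.025,-0.118,0.028,0,1,0.025,-0.118,0.028,0,1,0.025,-0.118,0.028,0,1,0.025,-0.118,0.028,0,1,0.025,-0.118,0.028,0,1,0,0,0,0]'

```text
clock: 2.22
position: [0.4226, 0.0899, 0.1085]
ee_rot: [-3.12, -0.357, 0.001]
force: [-0.4, -0.5, 0.3]
width: 0.005
```

Run:
```python
from h import *
go([.425,.136,.055],.221)
```

```text
shares [ 0.0319 -0.1109  0.1339] yaw 0.2277 zaxis [-0.0011  0.0013 -1.    ] turn 0.0042
```

Call:
apply_moves --targets '[1,0.032,-0.111,0,0.004,1,0,0,0.067,0,1,0,0,0.067,0,1,0,0,0,0]'

```text
clock: 2.72
position: [0.4249, 0.1308, 0.0543]
ee_rot: [3.122, 0.336, -0.006]
force: [0.4, -0.4, 0.4]
width: 0.007
```

Run:
```python
from h import *
go([.425,.136,.045],.221)
for n,b in(("top",(140,220,180,280)),("side",(150,240,190,300))):
    i=eyes.get_image(n)[b[0]:b[1],b[2]:b[3],::-1]
    cv2.imwrite(f"pics/{n}1.png",cv2.resize(i,None,fx=6,fy=6,interpolation=cv2.INTER_CUBIC))
```

```text
shares [ 0.0032 -0.0127  0.0232] yaw 0.2141 zaxis [-0.0036 -0.0018 -1.    ] turn -0.0044
```

View pics/side1.png

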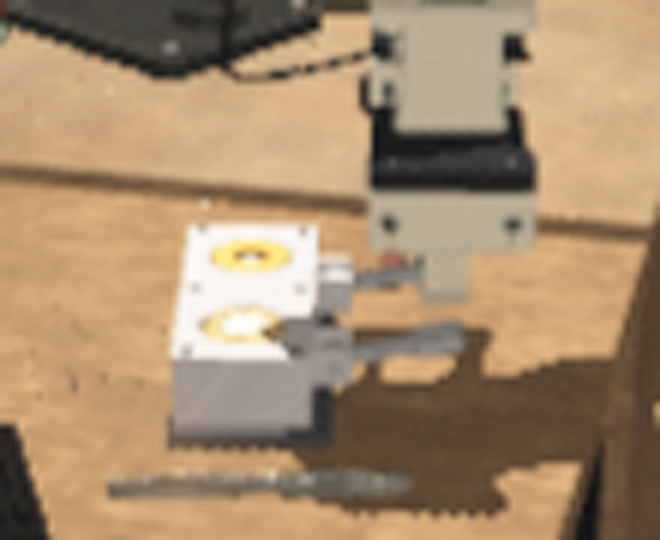

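The fingertip at (445,297) in the crop hangs over the near lever's pad at (435,338). I'll correct 5 mm in y and press.

Call:
apply_moves --targets '[1,0,-0.008,0,0,1,0,0,0.01,0,1,0,0,0.01,0,1,0,0,0.01,0,1,0,0,0,0]'

```text
clock: 3.45
position: [0.4253, 0.1352, 0.0432]
ee_rot: [3.123, 0.337, -0.001]
force: [-0.2, 0.8, 0.1]
width: 0.01
```

Call:
apply_moves --targets '[1,0,0,0.01,0,1,0,0,0.01,0,1,0,0,0.01,0,1,0,0,0,0]'

```text
clock: 3.95
position: [0.4253, 0.1353, 0.0311]
ee_rot: [3.123, 0.337, -0.001]
force: [-0.1, -0.5, 0.3]
width: 0.003
```

Call:
apply_moves --targets '[1,0,0,0.006,0]'

```text
clock: 4.08
position: [0.4257, 0.1354, 0.0292]
ee_rot: [-3.123, -0.337, -0.001]
force: [-2.4, -0.2, 6.2]
width: 0.01
```

Run:
```python
from h import *
print(arm.observe()["force"],arm.observe()["position"])
for n,b in(("top",(140,220,180,280)),("side",(150,240,190,300))):
    i=eyes.get_image(n)[b[0]:b[1],b[2]:b[3],::-1]
    cv2.imwrite(f"pics/{n}2.png",cv2.resize(i,None,fx=6,fy=6,interpolation=cv2.INTER_CUBIC))
```

```text
[-2.36712006 -0.16548842  6.21218387] [0.42565314 0.135414   0.02915271]
```

View pics/side2.png

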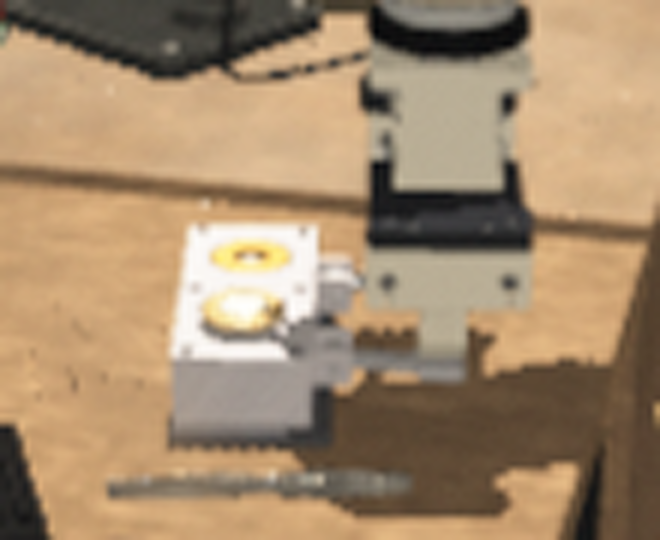

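The dial is rising and the force reads about 6 N. I'll keep pressing until it reaches the stop.

Call:
apply_moves --targets '[1,0,0,0.004,0,1,0,0,0,0]'

```text
clock: 4.42
position: [0.4257, 0.1354, 0.0276]
ee_rot: [-3.123, -0.337, -0.001]
force: [-0.8, -0.7, 3.9]
width: 0.005
```

Call:
apply_moves --targets '[1,0,0,0.004,0]'

```text
clock: 4.55
position: [0.4257, 0.1354, 0.0261]
ee_rot: [-3.123, -0.337, -0.001]
force: [-1.1, -0.1, 5.2]
width: 0.005
```

Call:
apply_moves --targets '[1,0,0,0.004,0]'

```text
clock: 4.68
position: [0.4258, 0.1355, 0.0246]
ee_rot: [-3.123, -0.337, -0.001]
force: [-4.1, -1.4, 16.4]
width: 0.006
```

Call:
apply_moves --targets '[1,0,0,0.004,0]'

```text
clock: 4.8
position: [0.426, 0.1355, 0.0237]
ee_rot: [3.123, 0.337, 0.002]
force: [-8.5, -3.0, 38.1]
width: 0.004
```

The lever is at its stop, so I'll retreat upward.

Call:
apply_moves --targets '[1,0,0,-0.03,0,1,0,0,-0.08,0,1,0,0,-0.12,0,0,0,0,-0.02,0,0,0,0,0,0]'

```text
clock: 5.42
position: [0.4259, 0.1353, 0.123]
ee_rot: [-3.123, -0.336, -0.002]
force: [-0.0, 0.1, 0.3]
width: 0.172
```

Run:
```python
from h import *
go([.5195,.1574,.11],.221)
for n,b in(("top",(140,220,180,280)),("side",(150,240,190,300))):
    i=eyes.get_image(n);cv2.imwrite(f"pics/{n}3f.png",i[:,:,::-1])
    i=i[b[0]:b[1],b[2]:b[3],::-1]
    cv2.imwrite(f"pics/{n}3.png",cv2.resize(i,None,fx=6,fy=6,interpolation=cv2.INTER_CUBIC))
```

```text
shares [ 0.2403 -0.0041  0.0329] yaw 0.2145 zaxis [ 1.5e-03  4.0e-04 -1.0e+00] turn -0.0041
```

View pics/side3.png

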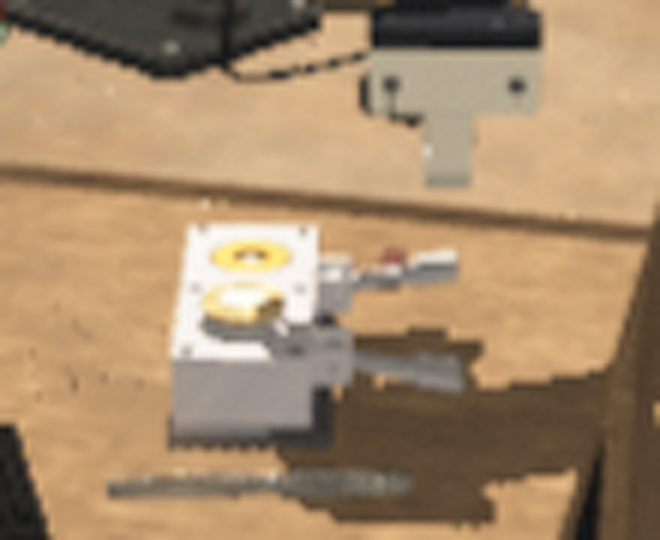

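View pics/top3.png

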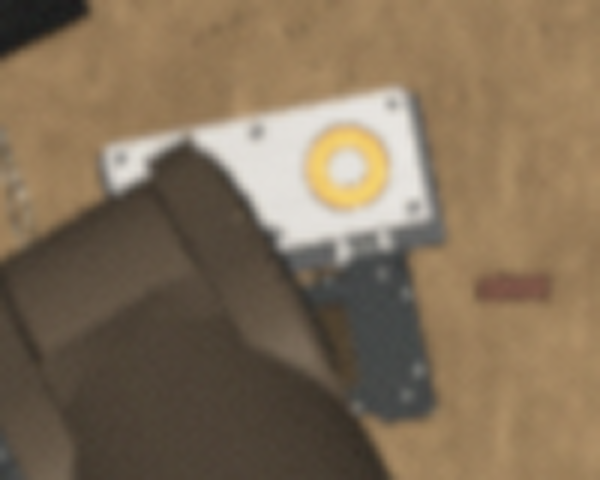

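Lever down, with the dial raised at (243,304) in the side crop. Moving over it now.

Call:
apply_moves --targets '[0,0.08,-0.001,0,0,0,0.08,-0.001,0,0,0,0.08,-0.002,0,-0.004,0,0,0,0.03,0,0,0,0,0.06,0,0,0,0,0.06,0,0,0,0,0,0]'

```text
clock: 6.4
position: [0.516, 0.1564, 0.06]
ee_rot: [3.121, 0.347, -0.009]
force: [-0.2, 0.6, -0.7]
width: 0.99
```

Run:
```python
from h import *
go([.5195,.1574,.053],.221)
print(proj("side",[[.5195,.1574,.060]]),proj("side",[arm.observe()["position"]]))
for n,b in(("side",(150,240,190,300)),):
    i=eyes.get_image(n)
    i=i[b[0]:b[1],b[2]:b[3],::-1]
    cv2.imwrite(f"pics/{n}4.png",cv2.resize(i,None,fx=7,fy=6.6,interpolation=cv2.INTER_CUBIC))
```

```text
shares [ 0.0091 -0.0005  0.0175] yaw 0.2215 zaxis [-0.0058 -0.0021 -1.    ] turn 0.0003
[[229.3338945  198.66011953]] [[230.58952809 198.63575122]]
```

View pics/side4.png

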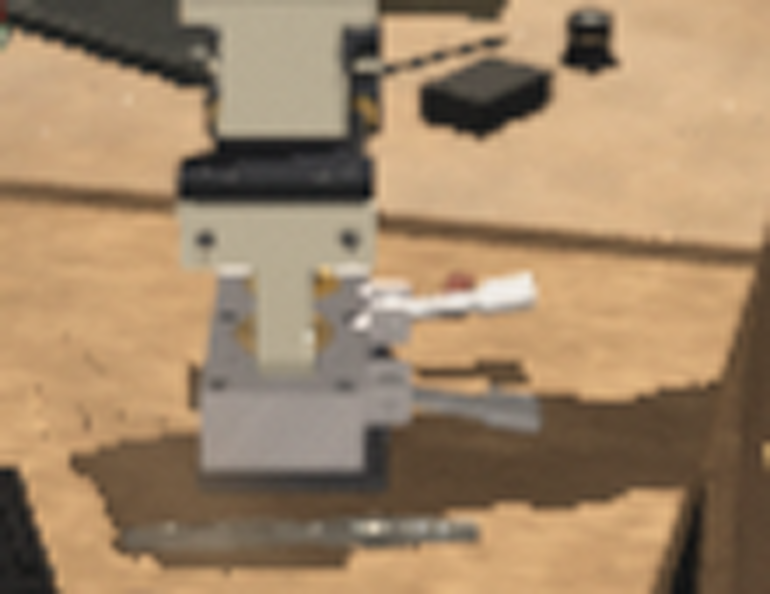

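Run:
```python
from h import *
s=arm.observe();M=R.from_rotvec(s["ee_rot"]).as_matrix();print(s["position"])
for o in(.046,.065):
  for h in (-.005,0,.005):
    print(o,h,proj("side",[s["position"]+M@[0,-o,0]+[0,0,h]]))
go([.5195,.1574,.053],.221)
```

```text
[0.51712468 0.15687172 0.0613557 ]
0.046 -0.005 [[229.46659631 207.0397812 ]]
0.046 0 [[229.44338793 205.43504455]]
0.046 0.005 [[229.42016739 203.82460226]]
0.065 -0.005 [[229.15117277 210.1781139 ]]
0.065 0 [[229.12691925 208.55542471]]
0.065 0.005 [[229.10265077 206.92685915]]
shares [0.0062 0.     0.0209] yaw 0.2215 zaxis [-0.0036 -0.0013 -1.    ] turn 0.0003
```

Call:
apply_moves --targets '[0,0.005,0,0.01,0,0,0,0,0.009,0,0,0,0,0,0,0,0,0,0,0]'

```text
clock: 6.95
position: [0.521, 0.1578, 0.0554]
ee_rot: [-3.122, -0.347, -0.001]
force: [-0.0, -0.7, 0.8]
width: 0.999
```

Run:
```python
from h import *
print(arm.observe()["position"]);go([.5195,.1574,.053],.221)
```

```text
[0.52095194 0.1578221  0.055361  ]
shares [-0.0038  0.0002  0.0059] yaw 0.221 zaxis [ 4.e-04  1.e-04 -1.e+00] turn 0.0
```

Call:
apply_moves --targets '[0,-0.003,0,0.007,0,0,0,0,0,0,0.4,0,0,0,0,0.5,0,0,0,0,0.55,0,0,0,0,0.6,0,0,0,0,0.65,0,0,0,0,0.75,0,0,0,0,1,0,0,0,0,1,0,0,0,0,1,0,0,0,0]' --grip_force 12

```text
clock: 8.32
position: [0.5197, 0.1576, 0.0523]
ee_rot: [3.122, 0.347, -0.0]
force: [0.0, -0.3, -0.7]
width: 0.438
```

Run:
```python
from h import *
print(arm.observe()["position"],arm.observe()["width"]*.092)
b=(150,240,190,300);i=eyes.get_image("side")[b[0]:b[1],b[2]:b[3],::-1]
cv2.imwrite("pics/side5.png",cv2.resize(i,None,fx=7,fy=6.6,interpolation=cv2.INTER_CUBIC))
```

```text
[0.51967162 0.15757571 0.05230782] 0.040260497614037424
```

View pics/side5.png

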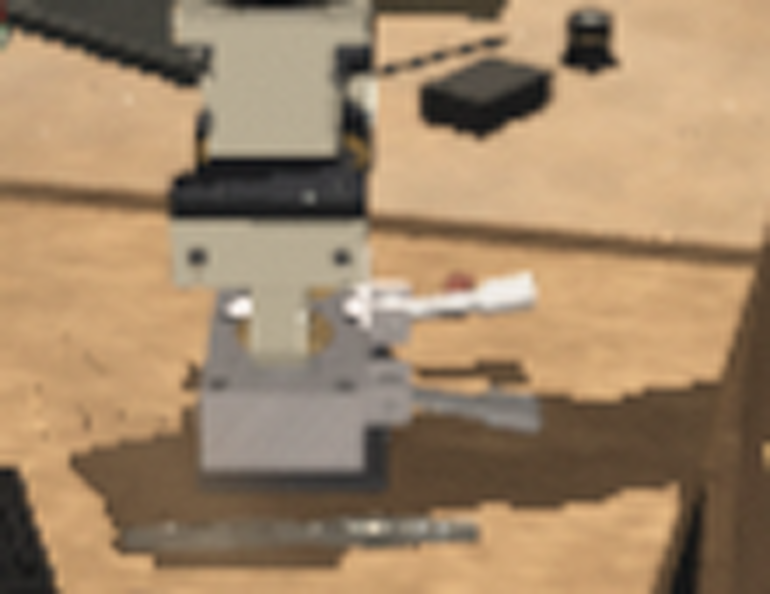

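The grip closed at 40.3 mm, matching the 41 mm disc. Lifting.

Call:
apply_moves --targets '[1,0,0,-0.01,0,1,0,0,-0.025,0,1,0,0,-0.05,0,1,0,0,-0.06,0,1,0,0,-0.06,0,1,0,0,-0.03,0,1,0,0,0,0]'

```text
clock: 9.25
position: [0.5202, 0.1577, 0.1472]
ee_rot: [-3.122, -0.346, -0.003]
force: [0.0, -0.2, -1.2]
width: 0.439
```

Run:
```python
from h import *
print(arm.observe()["width"]*.092)
go([.519,-.258,.14],-.42)
b=(120,240,170,300);i=eyes.get_image("side")[b[0]:b[1],b[2]:b[3],::-1]
cv2.imwrite("pics/side6.png",cv2.resize(i,None,fx=5,fy=5,interpolation=cv2.INTER_CUBIC))
```

```text
0.04040366851246107
shares [-0.2307  1.0133  0.0174] yaw 0.221 zaxis [ 1.7e-03  5.0e-04 -1.0e+00] turn 0.408
```

View pics/side6.png

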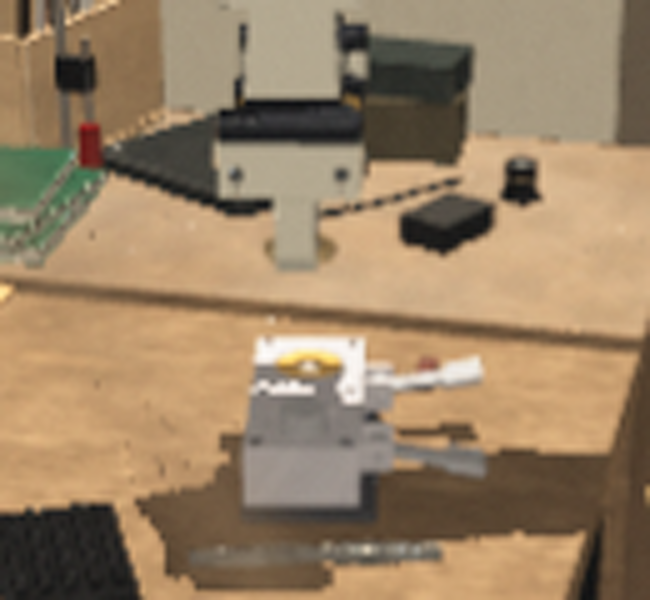

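Call:
apply_moves --targets '[1,-0.007,0.03,0,0,1,-0.013,0.058,0,0,1,-0.013,0.058,0,0,1,-0.013,0.058,0,0,1,-0.013,0.058,0,0,1,-0.013,0.058,0,0,1,-0.013,0.058,0,0,1,-0.013,0.058,0,0,1,-0.013,0.058,0,0,1,-0.013,0.058,0,0,1,-0.013,0.058,0,0,1,-0.013,0.058,0,0,1,-0.013,0.058,0,0,1,-0.013,0.058,0,0,1,-0.013,0.058,0,0,1,-0.013,0.058,0,0,1,-0.013,0.058,0,0,1,-0.007,0.03,0,0,1,0,0,0,0]'

```text
clock: 11.68
position: [0.5189, -0.2484, 0.1457]
ee_rot: [-3.122, -0.344, 0.002]
force: [-0.1, 0.4, -1.1]
width: 0.438
```

Run:
```python
from h import *
print(arm.observe()["width"]*.092)
go([.519,-.258,.06],.221)
```

```text
0.0402984250644114
shares [-0.0049  0.0235  0.2143] yaw 0.2193 zaxis [-1.1e-03  1.0e-04 -1.0e+00] turn -0.0011
```

Call:
apply_moves --targets '[1,-0.005,0.024,0.03,0,1,0,0,0.06,0,1,0,0,0.06,0,1,0,0,0.04,0,1,0,0,0.02,0,1,0,0,0,0,1,0,0,0,0]'

```text
clock: 12.55
position: [0.5204, -0.2575, 0.063]
ee_rot: [3.122, 0.347, 0.002]
force: [0.6, -0.3, -0.8]
width: 0.438
```

Run:
```python
from h import *
print(arm.observe()["width"]*.092)
go([.519,-.258,.022],.221)
i=eyes.get_image("side");b=(110,190,220,320)
cv2.imwrite("pics/side7.png",cv2.resize(i[b[0]:b[1],b[2]:b[3],::-1],None,fx=7,fy=7,interpolation=cv2.INTER_CUBIC))
i=eyes.get_image("top");b=(140,215,310,410)
cv2.imwrite("pics/top7.png",cv2.resize(i[b[0]:b[1],b[2]:b[3],::-1],None,fx=7,fy=7,interpolation=cv2.INTER_CUBIC))
```

```text
0.04029228669949641
shares [-0.0037  0.0004  0.1025] yaw 0.2211 zaxis [ 1.1e-03 -5.0e-04 -1.0e+00] turn 0.0001
```

View pics/side7.png

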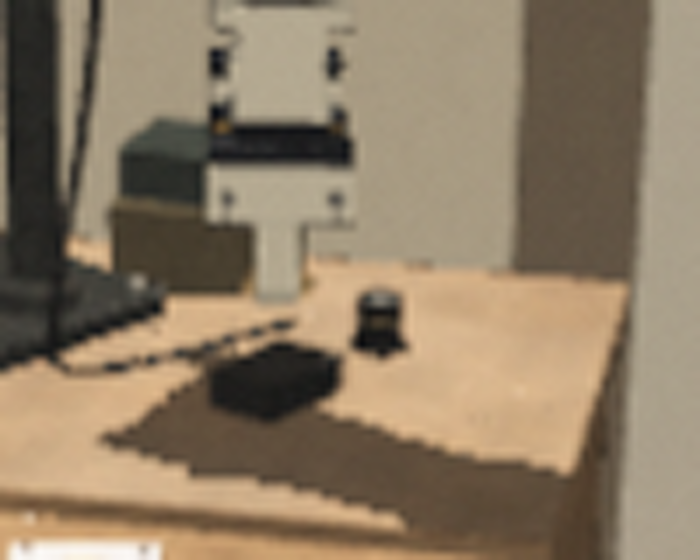

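View pics/top7.png

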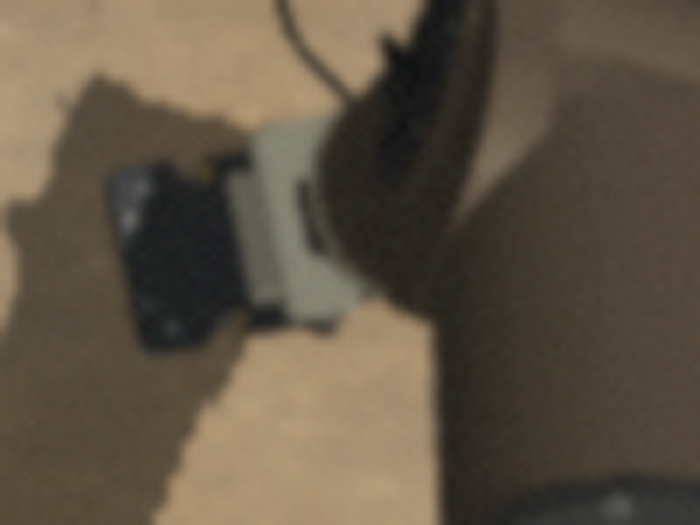

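Call:
apply_moves --targets '[1,-0.003,0,0.03,0,1,0,0,0.03,0,1,0,0,0.02,0,1,0,0,0.006,0,1,0,0,0,0,1,0,0,0,0]'

```text
clock: 13.4
position: [0.519, -0.2577, 0.0282]
ee_rot: [3.122, 0.347, 0.001]
force: [0.7, 0.7, -0.2]
width: 0.435
```

Run:
```python
from h import *
print(arm.observe()["position"])
i=eyes.get_image("side");b=(130,190,220,300)
cv2.imwrite("pics/side8.png",cv2.resize(i[b[0]:b[1],b[2]:b[3],::-1],None,fx=9,fy=9,interpolation=cv2.INTER_CUBIC))
print(proj("side",[[.519,-.258,.022]]),proj("side",[arm.observe()["position"]]))
```

```text
[ 0.51896055 -0.25768503  0.02821835]
[[258.65740246 161.29914139]] [[258.67013474 159.77627711]]
```

View pics/side8.png

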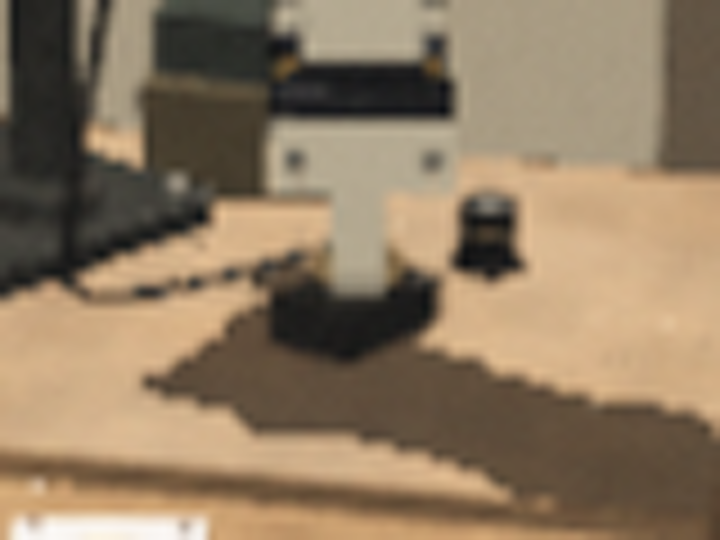

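The finger tip is at (360,295), centred over the block and just above it. Stepping down slowly, watching the force.

Call:
apply_moves --targets '[1,0,0,0.004,0,1,0,0,0.004,0,1,0,0,0,0]'

```text
clock: 13.82
position: [0.5186, -0.2576, 0.0246]
ee_rot: [-3.122, -0.347, 0.0]
force: [-0.1, 0.4, -1.0]
width: 0.437
```

Call:
apply_moves --targets '[1,0,0,0.003,0,1,0,0,0,0]'

```text
clock: 14.08
position: [0.5186, -0.2576, 0.0234]
ee_rot: [-3.122, -0.347, 0.0]
force: [-0.7, -0.1, -1.0]
width: 0.439
```

Call:
apply_moves --targets '[1,0,0,0.003,0,1,0,0,0,0]'

```text
clock: 14.32
position: [0.5188, -0.2576, 0.0224]
ee_rot: [3.122, 0.346, 0.0]
force: [0.1, 0.4, 1.1]
width: 0.434
```

Force has just turned positive, so something is in contact. Releasing gradually, then rising.

Call:
apply_moves --targets '[0.53,0,0,0,0,0.5,0,0,0,0,0.45,0,0,0,0,0.35,0,0,0,0,0.3,0,0,0,0,0.3,0,0,0,0,0.3,0,0,-0.02,0,0.3,0,0,-0.05,0,0.3,0,0,-0.1,0,0.3,0,0,-0.12,0,0.3,-0.12,0,-0.05,0,0.3,-0.12,0,0,0,0.3,-0.1,0,0,0,0.3,0,0,0,0]'

```text
clock: 16.08
position: [0.3827, -0.2886, 0.1588]
ee_rot: [3.123, 0.34, -0.003]
force: [0.1, -0.1, 0.1]
width: 0.702
```

Run:
```python
from h import *
i=eyes.get_image("side");b=(130,240,190,300)
cv2.imwrite("pics/side9f.png",i[:,:,::-1])
cv2.imwrite("pics/side9.png",cv2.resize(i[b[0]:b[1],b[2]:b[3],::-1],None,fx=5.4,fy=5.4,interpolation=cv2.INTER_CUBIC))
i=eyes.get_image("top")
cv2.imwrite("pics/top9f.png",i[:,:,::-1])
```

```text
(no output)
```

View pics/side9.png

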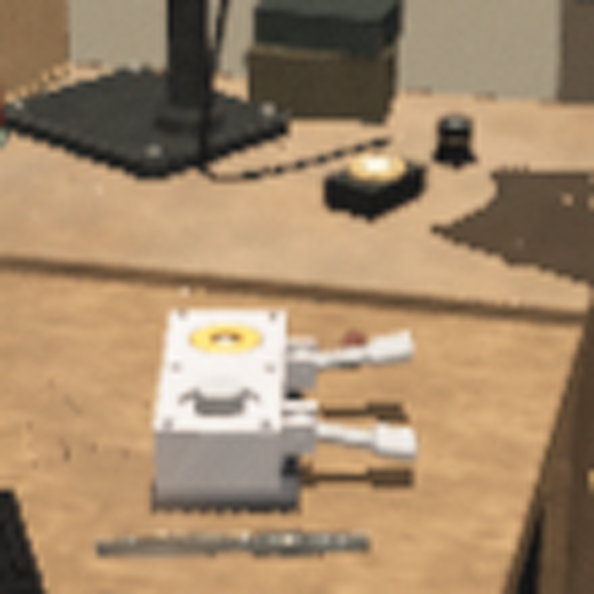

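View pics/top9f.png

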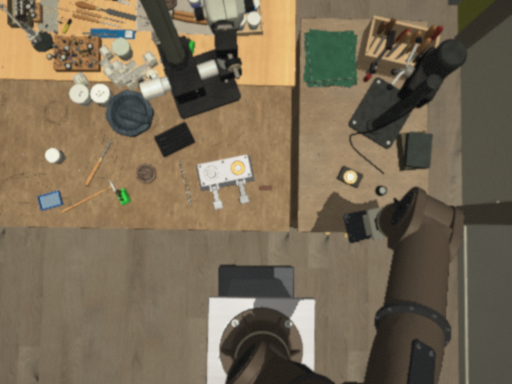

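Run:
```python
from h import *
im=cv2.imread("pics/top9f.png")[155:205,325:400]
c=cv2.resize(im,None,fx=8,fy=8,interpolation=cv2.INTER_CUBIC);cv2.imwrite("pics/tb9.png",c)
roi=c[:300,80:330];hsv=cv2.cvtColor(roi,cv2.COLOR_BGR2HSV)
m=(hsv[:,:,2]>150).astype(np.uint8)
g=cv2.cvtColor(c,cv2.COLOR_BGR2GRAY)
md=(g<85).astype(np.uint8)
q=max(cv2.findContours(md,0,1)[0],key=cv2.contourArea);rc=cv2.minAreaRect(q);bp=cv2.boxPoints(rc)
print("block",rc,plane("top",np.array([325,155])+(np.vstack([bp,rc[0]])+.5)/8-.5,.022).round(4)[:,:2].tolist())
mask=np.zeros(g.shape,np.uint8);cv2.drawContours(mask,[np.int32(bp)],-1,1,-1)
mask&=(c[:,:,2]>110).astype(np.uint8);mask=cv2.morphologyEx(mask,cv2.MORPH_OPEN,np.ones((15,15)))
q=max(cv2.findContours(mask,0,1)[0],key=cv2.contourArea);(x,y),ax,a=cv2.fitEllipse(cv2.convexHull(q))
print("dial",x,y,ax,plane("top",[[325+(x+.5)/8-.5,155+(y+.5)/8-.5]],.028))
```

```text
block ((208.99996948242188, 350.9999694824219), (417.99993896484375, 95.99998474121094), -0.0) [[0.4338, -0.1837], [0.4699, -0.1834], [0.4731, -0.3413], [0.4369, -0.3413], [0.4534, -0.2623]]
dial 263.215087890625 317.2181091308594 (142.75416564941406, 314.98675537109375) [[ 0.46613658 -0.28126964  0.028     ]]
```

View pics/tb9.png

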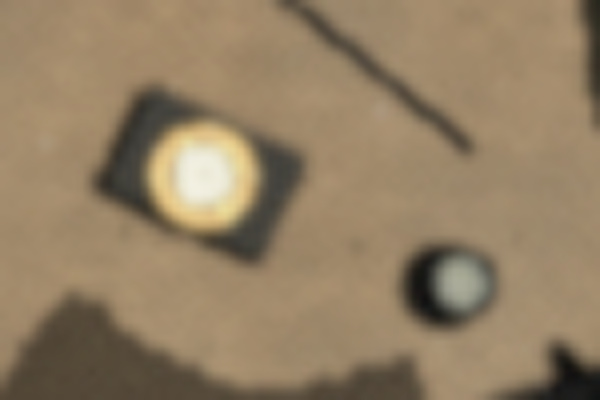

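The mask check caught the arm's shadow, so its numbers are invalid. The picture itself is clear: the dial is white side up at (204,176), and the block is unmoved with its centre at about (199,175). That puts the offset at about 2 mm.

Run:
```python
from cell import arm
print(arm.observe()["dq"].round(3)); print(arm.sign_off())
```

```text
[-0.017  0.017 -0.013 -0.021 -0.001 -0.002 -0.002]
the job is handed in; nothing more can be done
None
```

I pressed the left lever to its stop, which raised the dial, then gripped the dial by its rim and set it on the black bench block. I handed the job in at about 16 s of the allowed 48 s; no verdict was reported.

**Final pictures:**
- The dial lies white face up and looks flat, about 2 mm from the block's centre.
- The block and loupe appear where they were.
- The brass ring is still seated in the other pocket, and the gripper is clear of everything.

**Checks that failed or disagreed:**
- The automatic mask measurement of the final dial position failed because it picked up the arm's shadow. The 2 mm figure is read by eye from the enlarged top view.
- Early on, the side and top cameras disagreed by about 4–5 mm on the block's position. I mostly trusted the top view.

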